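# Centre the bud vase on the photo turntable

### The job

The little blue bud vase stands off-centre on the small white photo turntable. With light, slow taps of a fingertip or the outside of the fingers against its round belly, nudge it across the disc until it stands upright in the middle, so that seen from directly above its belly lies inside the small dark ring all the way round. Its glaze is clean for the shot and it topples easily: never grip it, lift it, tip it or let it go over the edge, and leave the turntable and everything else on the table undisturbed.

Things in the scene. Friction and masses are not known exactly. Their poses are not given: they have to be found in the camera images.
- vase: blue glazed bud vase, round about its upright z axis, 67 mm tall, about 0.13 kg, loose on the turntable's disc. Origin: centre of the underside of its foot, a ring 28 mm across. Its glazed foot slides easily on the disc (friction 0.2 to 0.35) and stops within about 1 mm when the push stops. Pushed slowly at the belly it slides upright; pushed at the neck, or struck, it rocks and topples.
- belly (a point): centre of the vase's belly, a ball 46 mm across, on the vase's axis 26 mm above the underside of its foot. Above the belly is a neck 17 to 23 mm across. An upright finger moved against the vase from the side meets the belly first, at this height.
- turntable: motorised photo turntable, fixed to the table, its disc locked. Origin: on its axis at the table surface, z up. White disc 120 mm across on a dark housing, with a small dial and two keys on its -x side. Nothing else stands within 120 mm of its axis.
- disc (a point): centre of the flat top of the white disc, 38 mm above the table. About it are printed a thin cross, a dark ring 58 mm across on its inner side (the small ring, 6 mm wider all round than the vase's belly when centred) and a faint ring 90 mm across.
- film_can: film can, black plastic with grey lid, 34 mm across, 51 mm tall, standing near the turntable. Loose; a bystander, leave it. Origin: centre of its underside.
- loupe: magnifying loupe, black with a clear waist, 42 mm across, 38 mm tall, standing near the turntable. Loose; a bystander, leave it. Origin: centre of its underside.
- sake_cup: empty terracotta sake cup, 58 mm across the rim, 46 mm tall. Loose; a bystander, leave it. Origin: centre of its underside.
- tea_caddy: round wooden tea caddy, 64 mm across, 77 mm tall. Loose; a bystander, leave it. Origin: centre of its underside.
- putty_tin: flat metal tin, 62 mm across, 28 mm tall. Loose; a bystander, leave it. Origin: centre of its underside.
- lens: black camera lens standing on its rear cap, 66 mm across, 62 mm tall. Loose; a bystander, leave it. Origin: centre of its underside.
- blower: black rubber air blower standing on four fins, nozzle up, 84 mm across the fins, 94 mm tall. Loose; a bystander, leave it. Origin: centre of its underside.
Not all that is in view belongs to the job. Of the things that look like the turntable, the larger one is meant.

How it is judged (in metres and radians):
At the end, for the whole second after the job is handed in: The vase stands upright (within 0.05 rad) and at rest on the disc, its axis within 6 mm of the turntable's axis: its belly lies wholly inside the small dark ring (horizontal distance between vase and turntable below 0.006 m and angle between vase's own z axis and vertical below 0.05 rad and z of vase in the frame of turntable between 0.035 and 0.041 m and linear speed of vase below 0.01 m/s); the robot touches nothing.
It fails at once if the vase is lifted (its foot 8 mm off the disc), tipped by more than 0.3 rad (17 degrees) or goes over the edge of the disc (z of vase in the frame of turntable above 0.046 m or z of vase in the frame of turntable below 0.03 m or horizontal distance between vase and turntable above 0.058 m or angle between vase's own z axis and vertical above 0.3 rad).
It fails at once if the vase is taken between the fingers or dragged from above (touched with the grasp point within 12 mm of its axis) (contact force between the fingers and vase above 0.2 N and horizontal distance between the grasp point and vase below 0.012 m).
It fails at once if the vase is pushed or struck with more than 8 N (contact force between any of the fingers, the arm and vase above 8 N).
It fails at once if the turntable is pushed with more than 10 N (contact force between any of the fingers, the arm and turntable above 10 N).
It fails at once if another thing on the table is moved by more than 15 mm (distance of any of film_can, loupe, sake_cup, tea_caddy, putty_tin, lens, blower from where it was at the start of the episode above 0.015 m).
It also fails if it takes over 51 s, if anything falls off the work surface, if the arm or the gripper's body presses on something with over 40 N, if the wrist force passes 120 N, or if a joint passes its speed limit or range.

### The arm

A 6-joint arm with a two-finger parallel gripper is mounted at the origin on the work surface. World frame = base frame: x ahead of the robot, y to its left, z up, the work surface at z = 0. Lengths are in mm, angles in rad, forces in N, time in s.
With the tool pointing down it reaches from about 400 to 925 mm from the base axis. Payload 12.5 kg.
Tool frame: the origin (TCP) lies on the mounting face of the last link; the fingertips stand 190 mm ahead of it and the grasp point (between the pads) lies 171 mm ahead of it; x points along the fingers, y is the direction in which the jaws open and shut, and the axes are right-handed (so a half turn about x gives the same grasp; the last joint's range is limited). The gripper opens to 95 mm and grips with 3 to 60 N. Pads are 20 mm wide; open, the fingers measure 119 mm over their backs; the gripper's body (75 mm by 180 mm) begins 59 mm behind the grasp point.
Start: joints at [1.041, 0.491, 1.559, -0, 1.092, -0.106], TCP at [256.994, 569.718, 404.761] pointing down, gripper open.
Joint ranges: [-3.1, 3.1], [-0.84, 2.19], [0.05, 2.79], [-1.13, 4.28], [0.06, 2.93], [-2.69, 2.69]. Speed limits (rad/s): [2.22, 2.22, 2.79, 3.14, 3.14, 3.14].

### API

Orientations are given as [roll, pitch, yaw] about the fixed x, y, z axes, in that order (R = Rz(yaw) Ry(pitch) Rx(roll)).
In Python, from cell import env, eyes gives the robot as it stands. The module is installed in compiled form; this text tells all that it offers.
- The arm moves only by the tool jog_arm, never from a script. Its argument "deltas" is one flat list of numbers, 7 for each row, row after row: the shift along the tool's x, y, z in mm, then the turn, a rotation vector about the tool's x, y, z in rad, then the opening, from 0 (shut) to 1 (fully open). A call has 1 to 10 rows; each row shifts and turns the pose as measured when the row begins, along the tool's axes as they then stand; what a row does not reach is not made up. A row lasts 1/8 s, in which the tool goes at most 62.5 mm and 10.7 degrees, less where a joint would pass 70% of its speed; a pose out of reach is approached as far as the arm can. A call is refused whole if a number of a shift passes 62.5 or a number of a turn 0.188, either way. A call with a gripper value outside its range is refused whole. The fingers move at their own pace and stop on an object; the grip force is fixed at half the most. Time passes only in rows, so rows that do not move let the fingers close. It gives the time, the measured TCP pose, the force and the opening at its end, in the units of the state.
- env.state(): the state, without advancing time (a new reading comes with each control period).
- eyes.read_camera(name): name is "scene" or "top" or "wrist"; returns a dict with "image" (420x560x3 uint8, red, green, blue), "fovy" (degrees; the focal length in pixels is half the picture's height over the tangent of half this angle, whatever the lens; pixels are square), "cx", "cy" (the principal point, pixels), "world_from_camera" (4x4, takes a point from camera to world coordinates). Camera axes: x right, y up, looking along -z (the intrinsics and any distortion apply to the point x, -y, -z); pixel columns grow to the right and rows downward; lengths in mm; the calibration is good to about 2 mm. A picture is of the moment at which its call begins. There is no depth.
- env.job_done(): hands the job in, once; it reports no verdict.
The state is a dict: "t": time; "joints": joint angles; "qvel": joint speeds; "tau": joint torques, N m; "eef_pos": TCP position; "tcp_rot": TCP orientation; "ft_force": force on the tool from outside, world axes, zero at the start; "moment": the same for the moment, N m; "opening": opening from 0.0 (shut) to 1.0 (fully open).
Only numpy, scipy, OpenCV 4.12 (cv2) and the standard library are available. Lean on these libraries where they do the work, as an engineer would, in place of code of your own. Each camera call takes 0.05 s, during which the arm holds its last target.

## Working session

There is one attempt and no reset: what is moved stays moved. The work goes in short steps, Python scripts to look and compute and a tool call to move; the robot and the scene stay as the last step left them, time stands still between calls to the robot, and variables do not carry over. Pictures are saved under pics/ and viewed, and the job is handed in when it is done.

Besides the shell and the picture viewer there is one more tool, called after "Emit:" as name(argument=value, ...) on one line, values as JSON. jog_arm: Moves the arm, as the interface text tells. Its arguments: {"type":"object","properties":{"deltas":{"type":"array","items":{"type":"number"}}},"required":["deltas"]}

```bash
mkdir -p pics; python3 - <<'E'
from cell import env, eyes
import cv2,numpy as np
s=env.state();print({k:np.round(v,3) for k,v in s.items()})
for n in("scene","top","wrist"):
    c=eyes.read_camera(n);cv2.imwrite(f"pics/{n}0.png",c["image"][:,:,::-1]);print(n,{k:(np.round(v,3).tolist() if k!='image' else 0) for k,v in c.items()})
E
```

```text
{'t': np.float64(0.0), 'joints': array([ 1.041,  0.492,  1.559,  0.   ,  1.092, -0.106]), 'qvel': array([ 0.   , -0.001,  0.   , -0.001,  0.001, -0.001]), 'tau': array([-1.0000e-03, -6.1263e+01, -2.5818e+01,  6.9000e-02,  4.8000e-02,
       -0.0000e+00]), 'eef_pos': array([256.957, 569.685, 404.161]), 'tcp_rot': array([-1.698,  1.57 , -2.122]), 'ft_force': array([-0.522,  0.604, -0.677]), 'moment': array([-0.016,  0.013,  0.02 ]), 'opening': np.float64(1.003)}
scene {'image': 0, 'fovy': 55.011, 'cx': 276.812, 'cy': 208.222, 'world_from_camera': [[-0.791, -0.309, 0.527, 994.22], [0.611, -0.432, 0.663, 579.285], [0.023, 0.847, 0.531, 550.046], [0.0, 0.0, 0.0, 1.0]]}
top {'image': 0, 'fovy': 42.406, 'cx': 282.124, 'cy': 209.412, 'world_from_camera': [[-0.002, 0.996, -0.087, 427.569], [-1.0, -0.002, 0.007, 36.748], [0.007, 0.087, 0.996, 1421.374], [0.0, 0.0, 0.0, 1.0]]}
wrist {'image': 0, 'fovy': 65.799, 'cx': 281.73, 'cy': 210.218, 'world_from_camera': [[0.41, -0.884, -0.224, 193.857], [0.912, 0.398, 0.102, 598.901], [-0.001, -0.246, 0.969, 384.677], [0.0, 0.0, 0.0, 1.0]]}
```

View pics/scene0.png

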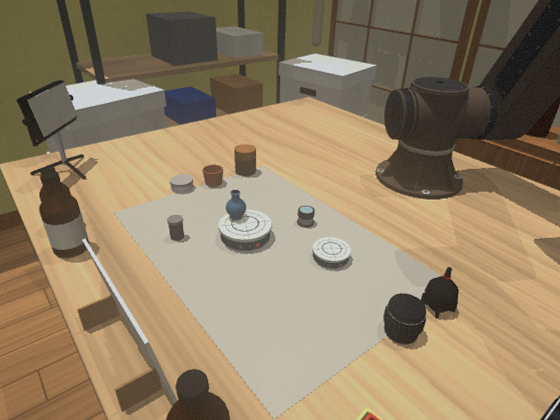

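View pics/top0.png

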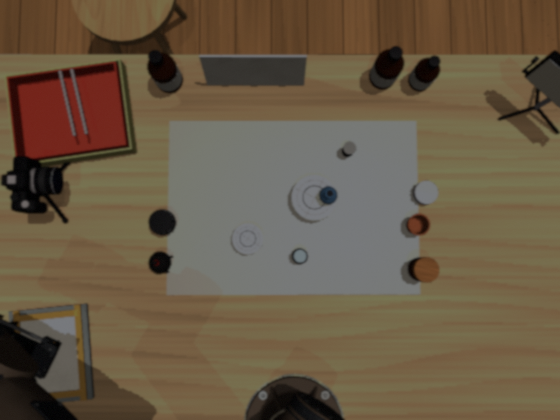

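View pics/wrist0.png

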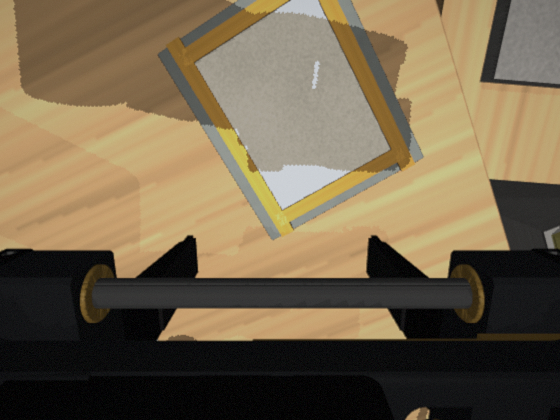

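The top view shows the turntable at about (315,199) and the vase's neck at (328,195). The decoy, smaller turntable is at (248,239), the film can at (348,149) and the loupe at (300,256). Next I'll measure these in both views.

```bash
cat > h.py <<'E'
import cv2,numpy as np
from cell import env, eyes
def K(c): return 210/np.tan(np.radians(c["fovy"])/2)
def pix2w(c,u,v,z):
    f=K(c);d=np.array([(u-c["cx"])/f,-(v-c["cy"])/f,-1]);T=np.array(c["world_from_camera"])
    w=T[:3,:3]@d;o=T[:3,3];return o+w*(z-o[2])/w[2]
def w2pix(c,p):
    T=np.array(c["world_from_camera"]);q=T[:3,:3].T@(np.array(p)-T[:3,3]);f=K(c)
    return np.array([c["cx"]+f*q[0]/-q[2],c["cy"]-f*q[1]/-q[2]])
def crop(c,u0,v0,u1,v1,k,name):
    cv2.imwrite(name,cv2.resize(c["image"][v0:v1,u0:u1,::-1],None,fx=k,fy=k,interpolation=cv2.INTER_CUBIC))
E
python3 - <<'E'
from h import *
t=eyes.read_camera("top");s=eyes.read_camera("scene")
for n,u,v,z in(("tt",315,199,38),("decoy",248,239,25),("vase top",328,195,105),("film",348,149,51),("loupe",300,256,38)):print(n,pix2w(t,u,v,z).round(1))
for n,u,v,z in(("tt",245,226,38),("vase belly",235,208,64),("film",175,220,51),("loupe",306,209,38)):print(n,pix2w(s,u,v,z).round(1))
crop(t,275,135,365,205+25,6,"pics/topc.png");crop(s,150,160,350,280,4,"pics/scc.png")
E
```

```text
tt [575.  -57.9  38. ]
decoy [473.1 114.6  25. ]
vase top [577.7 -85.3 105. ]
film [ 702.7 -142.8   51. ]
loupe [429.1 -18.6  38. ]
tt [589.1 -42.2  38. ]
vase belly [588.1 -83.3  64. ]
film [ 711.3 -135.7   51. ]
loupe [431.3 -16.5  38. ]
```

View pics/topc.png

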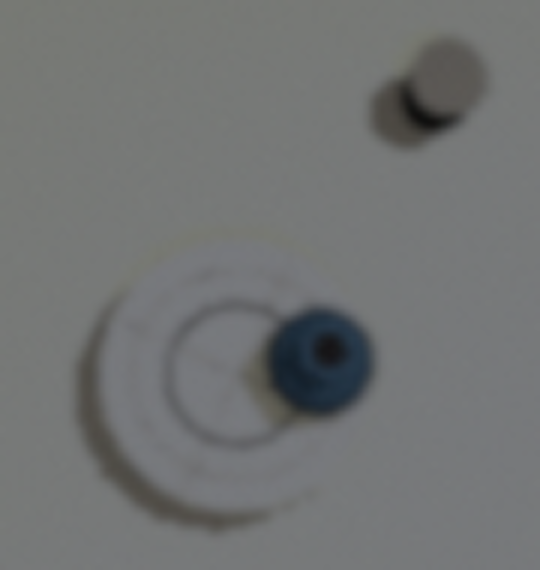

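View pics/scc.png

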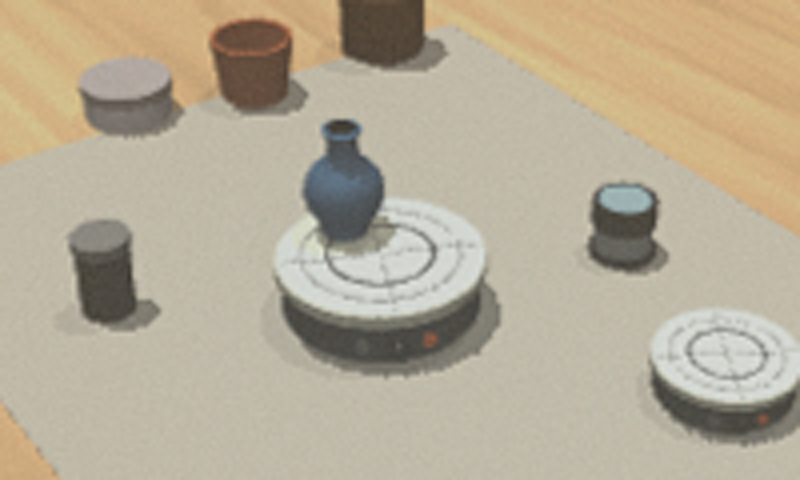

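```bash
cat >> h.py <<'E'
from scipy.optimize import least_squares
def bluemask(c,box):
    u0,v0,u1,v1=box;im=c["image"].astype(int);m=np.zeros(im.shape[:2],np.uint8)
    m[v0:v1,u0:u1]=((im[...,2]-im[...,0])>0.22*im[...,2])[v0:v1,u0:u1]&(im[v0:v1,u0:u1,2]>25)
    n,l,st,ce=cv2.connectedComponentsWithStats(m)
    if n<2:return m
    return (l==1+np.argmax(st[1:,4])).astype(np.uint8)
def disc_fit(c,p0,R=58/2+1,z=38,half=6,vase=None):
    # find dark ring along radial profiles projected into image, fit centre (x,y)
    g=cv2.GaussianBlur(c["image"].min(2).astype(np.float32),(0,0),0.5)
    ang=np.arange(0,2*np.pi,np.pi/60);rs=np.arange(R-half,R+half,.25);c0=np.array(p0,float)
    mask=cv2.dilate(bluemask(c,(0,0,560,420)) if vase is None else vase,np.ones((9,9)))
    for it in range(6):
        A=[];b=[]
        for a in ang:
            P=[w2pix(c,[c0[0]+r*np.cos(a),c0[1]+r*np.sin(a),z]) for r in rs];P=np.array(P,np.float32)
            if mask[P[:,1].astype(int),P[:,0].astype(int)].any():continue
            q=cv2.remap(g,P[None,:,0],P[None,:,1],cv2.INTER_CUBIC)[0]
            w=np.clip(np.median(q)-q-2,0,None)
            if w.max()<4:continue
            A.append([np.cos(a),np.sin(a),1]);b.append((w*rs).sum()/w.sum())
        A=np.array(A);b=np.array(b);r=least_squares(lambda x:A@x-b,[0,0,R],loss="soft_l1").x
        c0=c0+r[:2]
    return c0,r[2],len(b),np.std(A@r-b)
def belly(c,box):
    m=bluemask(c,box);M=cv2.moments(m,True);cn=max(cv2.findContours(m,0,2)[0],key=cv2.contourArea)
    return m,(M["m10"]/M["m00"],M["m01"]/M["m00"]),cv2.minEnclosingCircle(cn),M["m00"]
def vase_fit(c,box,zf=38,p0=(577,-85)):
    # match sphere + neck silhouette to mask
    m,ce,_,_=belly(c,box);tgt=cv2.GaussianBlur(m.astype(np.float32),(0,0),1.2)
    th=np.linspace(0,2*np.pi,40,endpoint=False);k=8
    v0,v1=box[1],box[3];u0,u1=box[0],box[2]
    def sil(p):
        img=np.zeros(((v1-v0)*k,(u1-u0)*k),np.uint8)
        prof=[(0,14),(26,23)]
        hs=[(26+23*np.sin(t),23*np.cos(t)) for t in np.linspace(-.95,1.1,14)]+[(0,14)]+[(50,8.5),(58,8.5),(65,11.5),(67,11.5)]
        hs.sort()
        rings=[np.array([w2pix(c,[p[0]+r*np.cos(t),p[1]+r*np.sin(t),zf+h]) for t in th]) for h,r in hs]
        for a,b2 in zip(rings[:-1],rings[1:]):
            H=cv2.convexHull(((np.vstack([a,b2])+.5-[u0,v0])*k).astype(np.int32));cv2.fillConvexPoly(img,H,255)
        s=cv2.resize(img,(u1-u0,v1-v0),interpolation=cv2.INTER_AREA).astype(np.float32)/255
        return cv2.GaussianBlur(s,(0,0),1.2)
    from scipy.optimize import minimize
    f=lambda p:float(((sil(p)-tgt[v0:v1,u0:u1])**2).sum())
    r=minimize(f,p0,method="Nelder-Mead",options=dict(initial_simplex=[p0,(p0[0]+8,p0[1]),(p0[0],p0[1]+8)],xatol=.1,fatol=.01))
    return r.x,r.fun,m.sum()
def look(names=("top","scene"),tt=(576,-57),vp=(577,-85)):
    for n in names:
        c=eyes.read_camera(n);q=w2pix(c,[vp[0],vp[1],70]).astype(int);d=40 if n=="top" else 60
        box=(q[0]-d,q[1]-d,q[0]+d,q[1]+d)
        m=bluemask(c,box);D=disc_fit(c,tt,vase=m);V=vase_fit(c,box,p0=vp)
        print(n,"disc",D[0].round(1),"R",round(D[1],1),D[2],round(D[3],2),"vase",V[0].round(1),"cost",round(V[1],1),V[2],"rel",(V[0]-D[0]).round(1))
E
python3 - <<'E'
from h import *
look(("top",));look(("scene",),(586,-53))
s=env.state()
from scipy.spatial.transform import Rotation as Ro
R=Ro.from_euler("xyz",s["tcp_rot"]).as_matrix();print(R.round(3))
E
```

```text
top disc [580.4 -55.7] R 29.8 69 0.13 vase [583.  -89.2] cost 15.5 200 rel [  2.6 -33.6]
scene disc [582.9 -52.9] R 29.9 104 0.86 vase [ 571.1 -118.7] cost 265.0 69 rel [-11.8 -65.8]
[[-0.     0.411  0.912]
 [-0.     0.912 -0.411]
 [-1.    -0.    -0.   ]]
```

```bash
python3 - <<'E'
from h import *
for n,(r,cs) in {"top":(195,range(314,346,2)),"scene":(208,range(218,254,2))}.items():
    c=eyes.read_camera(n);print(n,[tuple(int(k) for k in c["image"][r,u]) for u in cs])
    p=[576,-85];q=w2pix(c,[577,-85,70]).astype(int);print(q)
E
```

```text
top [(116, 117, 119), (105, 105, 102), (83, 83, 75), (37, 44, 49), (22, 35, 46), (21, 35, 47), (34, 49, 64), (29, 35, 45), (27, 32, 39), (34, 47, 59), (37, 54, 70), (58, 68, 77), (108, 112, 113), (118, 120, 122), (119, 121, 122), (118, 120, 121)]
[326 196]
scene [(189, 188, 170), (193, 187, 170), (190, 185, 167), (196, 191, 174), (95, 101, 103), (82, 95, 107), (85, 99, 111), (89, 103, 115), (91, 104, 118), (88, 99, 112), (87, 95, 109), (85, 95, 104), (81, 90, 94), (76, 79, 83), (177, 173, 157), (191, 186, 169), (191, 186, 169), (189, 183, 165)]
[238 203]
```

```bash
python3 - <<'E'
s=open("h.py").read()
a=s.index("    m[v0:v1,u0:u1]=((im");b=s.index("    n,l,st,ce")
s=s[:a]+'''    s=im[v0:v1,u0:u1];m[v0:v1,u0:u1]=((s[...,2]-s[...,0])>0.04*s[...,2])&(s.max(2)<0.72*np.percentile(s.max(2),80))
'''+s[b:]
open("h.py","w").write(s)
E
python3 - <<'E'
from h import *
look(("top",),(580,-56),(582,-88));look(("scene",),(582,-53),(582,-88))
for n,d in(("top",40),("scene",60)):
    c=eyes.read_camera(n);q=w2pix(c,[582,-88,70]).astype(int);box=(q[0]-d,q[1]-d,q[0]+d,q[1]+d)
    m=bluemask(c,box);c["image"]=c["image"].copy();c["image"][m>0]=[255,0,0];
    crop(c,*box,7-3*(n=="scene"),f"pics/m{n}.png")
E
python3 -c "
import cv2,numpy as np
a=cv2.imread('pics/mtop.png');b=cv2.imread('pics/mscene.png');h=480
cv2.imwrite('pics/mm.png',np.hstack([cv2.resize(a,(400,400)),cv2.resize(b,(400,400))]))"
```

```text
top disc [580.4 -55.7] R 29.8 66 0.16 vase [582.8 -88.8] cost 1.9 244 rel [  2.4 -33.1]
scene disc [582.7 -52.9] R 29.9 80 0.35 vase [585.1 -86.1] cost 57.1 319 rel [  2.4 -33.2]
```

View pics/mm.png

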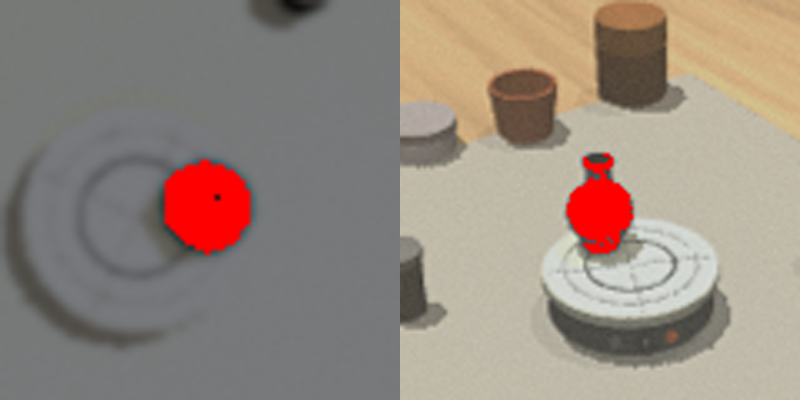

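Emit:
jog_arm(deltas=[0, -37, 42.6, 0, 0, 0, 0, 0, -37, 42.6, 0, 0, 0, 0, 0, -37, 42.6, 0, 0, 0, 0, 0, -37, 42.6, 0, 0, 0, 0, 0, -37, 42.6, 0, 0, 0, 0, 0, -37, 42.6, 0, 0, 0, 0, 0, -37, 42.6, 0, 0, 0, 0, 0, -37, 42.6, 0, 0, 0, 0, 0, -37, 42.6, 0, 0, 0, 0, 0, -37, 42.6, 0, 0, 0, 0])

```text
t: 1.9
eef_pos: [498.9, 44.6, 405.7]
tcp_rot: [0.824, 1.565, 0.407]
ft_force: [1.2, 0.8, 0.1]
opening: 0.025
```

Emit:
jog_arm(deltas=[0, -35, 40, 0, 0, 0, 0, 0, -35, 40, 0, 0, 0, 0, 0, -35, 40, 0, 0, 0, 0, 0, -30, 34, 0, 0, 0, 0, 0, 0, 0, -0.165, 0, 0, 0, 0, 0, 0, -0.165, 0, 0, 0, 0, 0, 0, -0.165, 0, 0, 0, 0, 0, 0, 0, 0, 0, 0])

```text
t: 2.9
eef_pos: [587.8, -153.2, 405.4]
tcp_rot: [0.201, 1.564, 0.286]
ft_force: [-0.4, 0.6, 0.5]
opening: 0.004
```

```bash
cat >> h.py <<'E'
from scipy.spatial.transform import Rotation as Ro
def plan(target,ydir=None):
    s=env.state();R=Ro.from_euler("xyz",s["tcp_rot"]).as_matrix();p=s["eef_pos"]
    print("t",round(float(s["t"]),2),"pos",p.round(1),"open",round(float(s["opening"]),3),"F",s["ft_force"].round(1),"tool shift",(R.T@(np.array(target)-p)).round(1))
    if ydir is not None:
        y=np.array([*ydir,0.]);y/=np.linalg.norm(y);x=np.array([0,0,-1.]);G=np.c_[x,y,np.cross(x,y)]
        print("turn",Ro.from_matrix(R.T@G).as_rotvec().round(3))
E
python3 - <<'E'
from h import *
plan([588.3,-147.3,236],(-2.4,33.1)); print(env.state()["joints"].round(2))
E
```

```text
t 2.9 pos [ 587.8 -153.2  405.4] open 0.004 F [-0.4  0.6  0.5] tool shift [169.5   5.6  -0.2]
turn [ 0.012  0.007 -0.001]
[-0.36  0.46  1.6   0.    1.07 -2.02]
```

Emit:
jog_arm(deltas=[40, 0, 0, 0.012, 0.007, 0, 0, 40, 0, 0, 0, 0, 0, 0, 40, 0, 0, 0, 0, 0, 0, 30, 0, 0, 0, 0, 0, 0, 15, 0, 0, 0, 0, 0, 0, 0, 0, 0, 0, 0, 0, 0])

```text
t: 3.65
eef_pos: [588.8, -152.8, 237.6]
tcp_rot: [-0.062, 1.567, -0.013]
ft_force: [-0.2, -0.3, 0.4]
opening: 0.003
```

```bash
python3 - <<'E'
from h import *
plan([588.3,-147.3,236],(-2.4,33.1))
c=eyes.read_camera("scene");crop(c,150,120,350,270,4,"pics/s1.png")
c=eyes.read_camera("top");crop(c,275,135,375,235,5,"pics/t1.png")
E
```

```text
t 3.65 pos [ 588.8 -152.8  237.6] open 0.003 F [-0.2 -0.3  0.4] tool shift [ 1.6  5.5 -0.3]
turn [-0.023  0.004  0.   ]
```

View pics/s1.png

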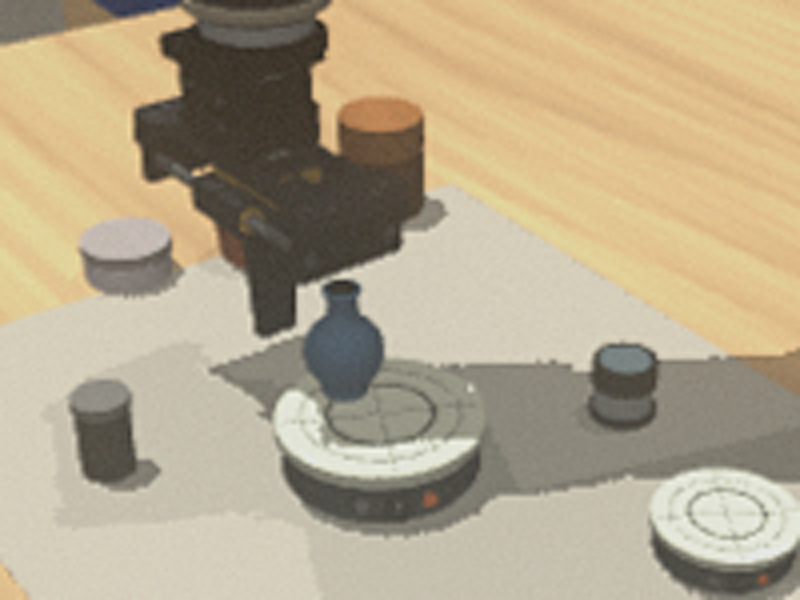

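View pics/t1.png

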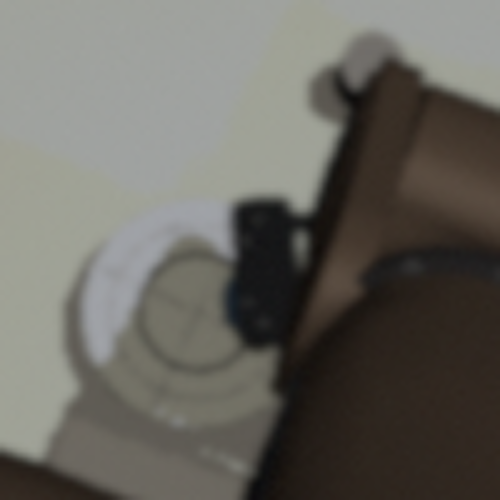

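Emit:
jog_arm(deltas=[1, 5, 0, -0.02, 0.004, 0, 0, 0, 5, 0, 0, 0, 0, 0, 0, 5, 0, 0, 0, 0, 0, 0, 3, 0, 0, 0, 0, 0, 0, 2, 0, 0, 0, 0, 0, 0, 2, 0, 0, 0, 0, 0, 0, 2, 0, 0, 0, 0, 0, 0, 2, 0, 0, 0, 0, 0, 0, 2, 0, 0, 0, 0, 0, 0, 2, 0, 0, 0, 0, 0])

```text
t: 5.0
eef_pos: [587.2, -120.9, 240.6]
tcp_rot: [-0.517, 1.565, -0.446]
ft_force: [0.2, -0.9, -0.5]
opening: 0.006
```

```bash
python3 - <<'E'
from h import *
plan([588.3-2.4,-122.5,237],(-2.4,33.1))
look(("scene",),(582.7,-52.9),(585,-86))
E
```

```text
t 5.0 pos [ 587.2 -120.9  240.6] open 0.006 F [ 0.2 -0.9 -0.5] tool shift [ 3.6 -1.5 -1.4]
turn [-0.002  0.005  0.003]
scene disc [582.6 -52.9] R 29.8 81 0.93 vase [585.9 -84.8] cost 44.4 343 rel [  3.3 -31.9]
```

Emit:
jog_arm(deltas=[1, 2, 0, 0, 0.004, 0, 0, 1, 2, 0, 0, 0, 0, 0, 1, 2, 0, 0, 0, 0, 0, 1, 2, 0, 0, 0, 0, 0, 0.5, 2, 0, 0, 0, 0, 0, 0.5, 2, 0, 0, 0, 0, 0, 0.5, 2, 0, 0, 0, 0, 0, 0.5, 2, 0, 0, 0, 0, 0, 0.5, 2, 0, 0, 0, 0, 0, 0, 0, 0, 0, 0, 0, 0])

```text
t: 6.3
eef_pos: [585.9, -101.5, 233.7]
tcp_rot: [-1.202, 1.567, -1.132]
ft_force: [-1.2, -0.8, -0.2]
opening: 0.006
```

```bash
python3 - <<'E'
from h import *
plan([588.3-2.4,-122.5,237],(-2.4,33.1))
look(("scene",),(582.7,-52.9),(584.5,-68))
E
```

```text
t 6.3 pos [ 585.9 -101.5  233.7] open 0.006 F [-1.2 -0.8 -0.2] tool shift [ -3.3 -21.   -1.5]
turn [-0.002  0.001  0.003]
scene disc [582.4 -52.8] R 29.5 59 1.14 vase [585.7 -69.3] cost 52.5 338 rel [  3.3 -16.5]
```

```bash
python3 - <<'E'
from h import *
c=eyes.read_camera("scene");crop(c,190,150,290,250,6,"pics/s2.png")
c=eyes.read_camera("top");crop(c,275,135,375,235,5,"pics/t2.png")
E
```

```text
(no output)
```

View pics/s2.png

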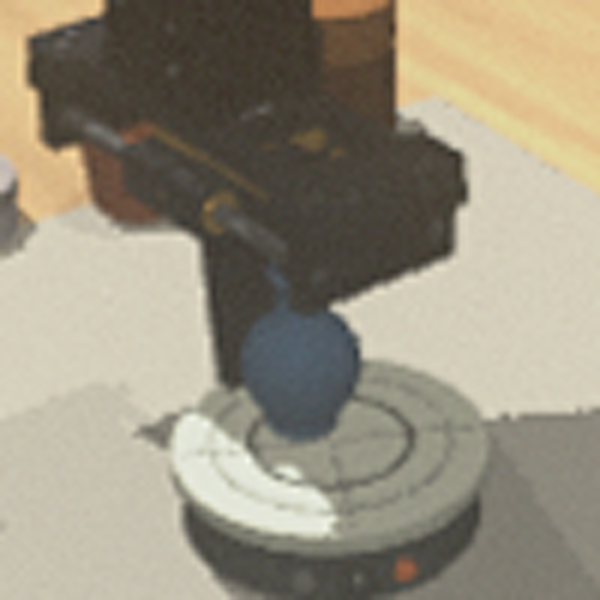

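View pics/t2.png

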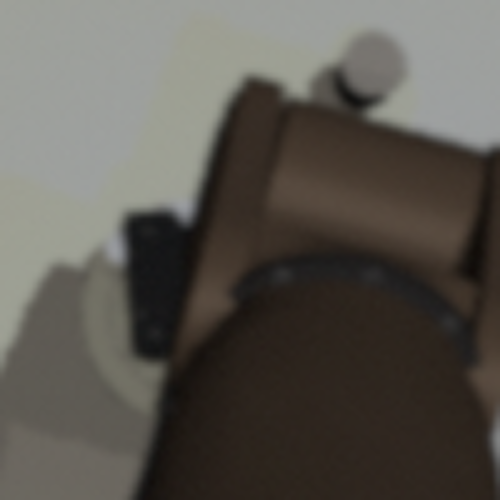

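The scene view shows the vase upright at about (240,212) in the full image, with its neck hidden by the gripper, so the fit is biased there. I'll push a bit further, then back off and measure without the occlusion.

Emit:
jog_arm(deltas=[-0.7, 2, 0, 0, 0, 0, 0, -0.7, 2, 0, 0, 0, 0, 0, -0.5, 2, 0, 0, 0, 0, 0, 0, 0, 0, 0, 0, 0, 0, 0, -4, 0, 0, 0, 0, 0, 0, -20, 0, 0, 0, 0, 0, 0, -40, 0, 0, 0, 0, 0, 0, -50, 0, 0, 0, 0, 0, 0, 0, 0, 0, 0, 0, 0])

```text
t: 7.58
eef_pos: [593.8, -216.2, 236.2]
tcp_rot: [-1.058, 1.566, -0.987]
ft_force: [0.9, -0.5, 0.1]
opening: 0.005
```

```bash
python3 - <<'E'
from h import *
plan([588.3-2.4,-122.5,237],(-2.4,33.1))
look(("scene",),(582.7,-52.9),(584.5,-62))
look(("top",),(580.4,-55.7),(582,-65))
c=eyes.read_camera("top");crop(c,275,135,375,235,5,"pics/t3.png")
E
```

```text
t 7.58 pos [ 593.8 -216.2  236.2] open 0.005 F [ 0.9 -0.5  0.1] tool shift [-1.1 94.  -1.2]
turn [-0.001  0.002  0.004]
scene disc [582.8 -53. ] R 30.0 51 0.4 vase [583.9 -65.5] cost 18.1 386 rel [  1.1 -12.5]
top disc [580.3 -55.7] R 29.8 37 0.15 vase [582.1 -68.4] cost 1.9 246 rel [  1.8 -12.7]
```

View pics/t3.png

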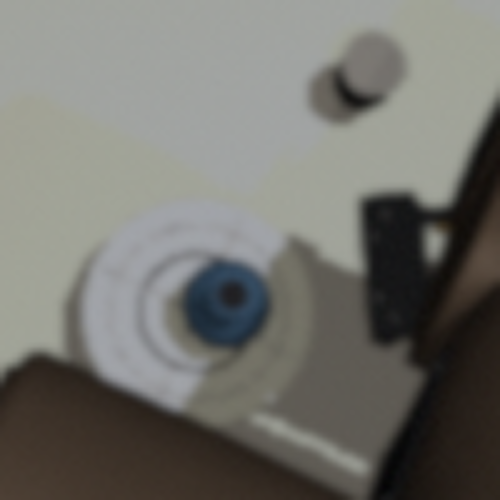

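Emit:
jog_arm(deltas=[0, 40, 0, 0, 0, 0, 0, 0, 40, 0, 0, 0, 0, 0, 0, 15, 0, 0, 0, 0, 0, 0, 5, 0, 0, 0, 0, 0, 0, 0, 0, 0, 0, 0, 0])

```text
t: 8.35
eef_pos: [586.0, -108.1, 236.1]
tcp_rot: [-1.243, 1.568, -1.165]
ft_force: [0.2, 0.7, 0.0]
opening: 0.006
```

Emit:
jog_arm(deltas=[0, 2, 0, 0, 0, 0, 0, 0, 2, 0, 0, 0, 0, 0, 0, 2, 0, 0, 0, 0, 0, 0, 2, 0, 0, 0, 0, 0, 0, 0, 0, 0, 0, 0, 0])

```text
t: 8.98
eef_pos: [585.5, -101.8, 235.9]
tcp_rot: [-1.201, 1.567, -1.126]
ft_force: [-0.4, -0.2, 0.5]
opening: 0.007
```

```bash
python3 - <<'E'
from h import *
c=eyes.read_camera("scene");q=w2pix(c,[583.9,-65.5,70]);print(q)
m=bluemask(c,(190,170,290,250));M=np.argwhere(m);print(m.sum(),M.mean(0),M.min(0),M.max(0))
crop(c,190,150,290,250,6,"pics/s3.png")
E
```

```text
[240.83425469 208.57883657]
339 [211.66666667 240.84660767] [201 231] [223 250]
```

View pics/s3.png

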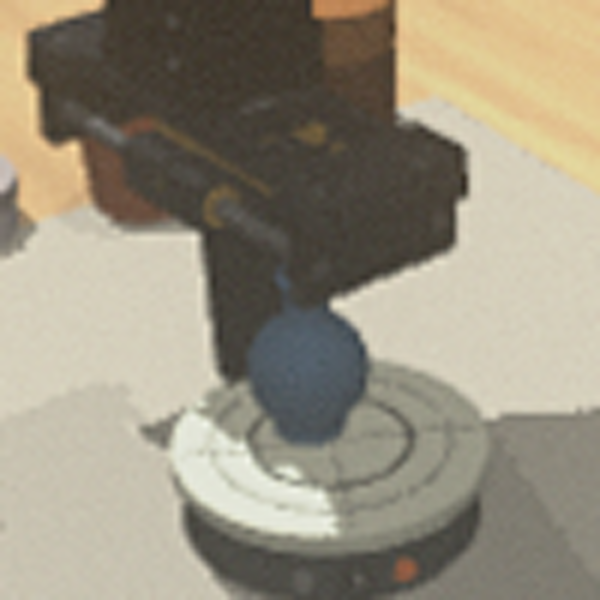

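Emit:
jog_arm(deltas=[0, 2, 0, 0, 0, 0, 0, 0, 2, 0, 0, 0, 0, 0, 0, 2, 0, 0, 0, 0, 0, 0, 2, 0, 0, 0, 0, 0, 0, 2, 0, 0, 0, 0, 0, 0, 0, 0, 0, 0, 0, 0])

```text
t: 9.78
eef_pos: [584.7, -91.1, 236.0]
tcp_rot: [-1.15, 1.567, -1.075]
ft_force: [0.3, 0.1, -0.2]
opening: 0.002
```

Back off and measure.

Emit:
jog_arm(deltas=[0, -4, 0, 0, 0, 0, 0, 0, -25, 0, 0, 0, 0, 0, 0, -45, 0, 0, 0, 0, 0, 0, -50, 0, 0, 0, 0, 0, 0, 0, 0, 0, 0, 0, 0])

```text
t: 10.4
eef_pos: [594.5, -218.8, 236.4]
tcp_rot: [-1.109, 1.567, -1.032]
ft_force: [0.5, 0.8, 0.2]
opening: 0.006
```

```bash
python3 - <<'E'
from h import *
look(("scene",),(582.7,-52.9),(583,-54))
look(("top",),(580.4,-55.7),(581,-57))
c=eyes.read_camera("top");crop(c,275,135,375,235,5,"pics/t4.png")
E
```

```text
scene disc [583.9 -53.4] R 30.6 22 0.27 vase [583.2 -60.2] cost 19.2 388 rel [-0.7 -6.8]
top disc [ 571.1 -121.7] R 34.3 11 0.26 vase [581.6 -63. ] cost 1.3 251 rel [10.5 58.8]
```

View pics/t4.png

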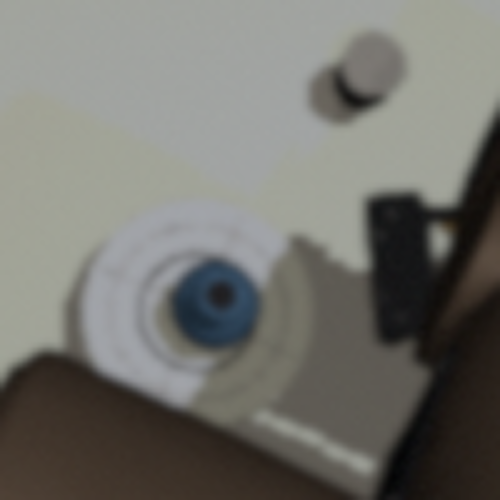

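Emit:
jog_arm(deltas=[0, 40, 0, 0, 0, 0, 0, 0, 40, 0, 0, 0, 0, 0, 0, 20, 0, 0, 0, 0, 0, 0, 10, 0, 0, 0, 0, 0, 0, 2, 0, 0, 0, 0, 0, 0, 0, 0, 0, 0, 0, 0])

```text
t: 11.3
eef_pos: [585.2, -97.7, 236.4]
tcp_rot: [-1.27, 1.568, -1.186]
ft_force: [-0.5, -0.4, -0.5]
opening: 0.004
```

Need about 13.5 mm more, to y ≈ -84.

Emit:
jog_arm(deltas=[0, 2, 0, 0, 0, 0, 0, 0, 2, 0, 0, 0, 0, 0, 0, 2, 0, 0, 0, 0, 0, 0, 2, 0, 0, 0, 0, 0, 0, 2, 0, 0, 0, 0, 0, 0, 0, 0, 0, 0, 0, 0])

```text
t: 12.05
eef_pos: [584.4, -88.9, 236.2]
tcp_rot: [-1.222, 1.568, -1.141]
ft_force: [0.4, 0.3, 0.2]
opening: 0.007
```

Emit:
jog_arm(deltas=[0, 2, 0, 0, 0, 0, 0, 0, 2, 0, 0, 0, 0, 0, 0, 1.5, 0, 0, 0, 0, 0, 0, 0, 0, 0, 0, 0, 0])

```text
t: 12.55
eef_pos: [584.0, -83.1, 236.3]
tcp_rot: [-1.176, 1.568, -1.095]
ft_force: [-0.5, -1.2, 0.2]
opening: 0.003
```

Emit:
jog_arm(deltas=[0, -4, 0, 0, 0, 0, 0, 0, -25, 0, 0, 0, 0, 0, 0, -45, 0, 0, 0, 0, 0, 0, -50, 0, 0, 0, 0, 0, -40, -20, 0, 0, 0, 0, 0, -60, 0, 0, 0, 0, 0, 0, -60, 0, 0, 0, 0, 0, 0, 0, 0, 0, 0, 0, 0, 0])

```text
t: 13.55
eef_pos: [595.7, -233.2, 400.3]
tcp_rot: [-1.867, 1.569, -1.786]
ft_force: [0.1, -0.4, -0.9]
opening: 0.005
```

```bash
python3 - <<'E'
from h import *
plan([594,-219,236])
look(("scene",),(582.7,-52.9),(583,-54))
look(("top",),(580.4,-55.7),(581,-57))
c=eyes.read_camera("top");crop(c,275,135,375,235,5,"pics/t5.png")
c=eyes.read_camera("scene");crop(c,190,150,290,250,6,"pics/s5.png")
E
```

```text
t 13.55 pos [ 595.7 -233.2  400.3] open 0.005 F [ 0.1 -0.4 -0.9] tool shift [164.3  14.6  -0.5]
scene disc [614.8 -54.7] R 32.6 72 3.28 vase [582.8 -51.9] cost 17.6 388 rel [-32.    2.8]Traceback (most recent call last):
  File "<stdin>", line 4, in <module>
  File "h.py", line 62, in look
    m=bluemask(c,box);D=disc_fit(c,tt,vase=m);V=vase_fit(c,box,p0=vp)
                        ~~~~~~~~^^^^^^^^^^^^^
  File "h.py", line 33, in disc_fit
    A=np.array(A);b=np.array(b);r=least_squares(lambda x:A@x-b,[0,0,R],loss="soft_l1").x
                                  ~~~~~~~~~~~~~^^^^^^^^^^^^^^^^^^^^^^^^^^^^^^^^^^^^^^^
    return func(*args, **kwargs)
    vector_fun = VectorFunction(
        fun_wrapped,
    ...<6 lines>...
        workers=workers
    )
    self._update_fun()
    ~~~~~~~~~~~~~~~~^^
    self.f = self.fun_wrapped(xp_copy(self.x))
             ~~~~~~~~~~~~~~~~^^^^^^^^^^^^^^^^^
    return np.atleast_1d(self.fun(x))
                         ~~~~~~~~^^^
    return self.f(x, *self.args, **self.kwargs)
           ~~~~~~^^^^^^^^^^^^^^^^^^^^^^^^^^^^^^
  File "h.py", line 33, in <lambda>
    A=np.array(A);b=np.array(b);r=least_squares(lambda x:A@x-b,[0,0,R],loss="soft_l1").x
                                                         ~^~
ValueError: matmul: Input operand 1 has a mismatch in its core dimension 0, with gufunc signature (n?,k),(k,m?)->(n?,m?) (size 3 is different from 0)
```

The ring is now mostly hidden behind the vase, so the ring fit isn't valid. Using the earlier fixed ring centres, the scene camera gives rel ≈ (0, +1).

```bash
python3 - <<'E'
from h import *
for n,tt in(("top",(580.4,-55.7)),("scene",(582.8,-52.9))):
    c=eyes.read_camera(n);q=w2pix(c,[tt[0],tt[1],70]).astype(int);d=40 if n=="top" else 60
    V=vase_fit(c,(q[0]-d,q[1]-d,q[0]+d,q[1]+d),p0=tt);print(n,V[0].round(1),round(V[1],1),V[2],"rel",(V[0]-tt).round(1))
    crop(c,q[0]-45,q[1]-45,q[0]+45,q[1]+45,6,f"pics/{n}5.png")
E
```

```text
top [581.7 -55.1] 0.5 263 rel [1.3 0.6]
scene [582.7 -52.5] 16.3 392 rel [-0.1  0.4]
```

View pics/top5.png

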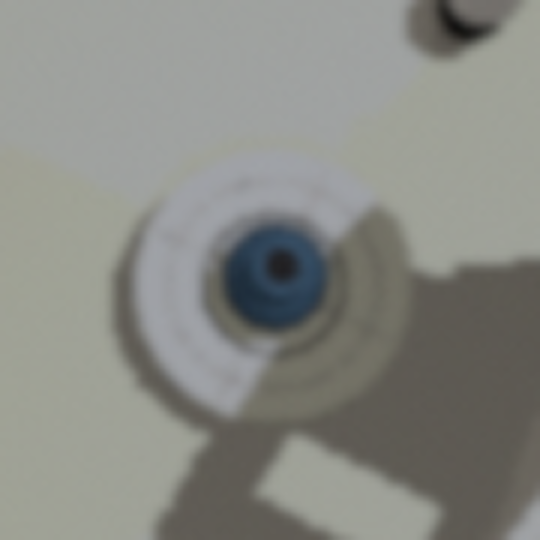

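View pics/scene5.png

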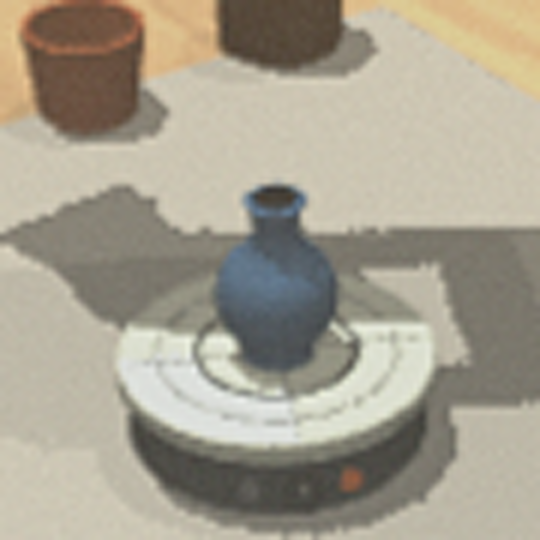

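The top view shows the belly at about (275,278) in the crop, inside the dark ring all the way round. In the scene view it stands upright at the ring's centre, and both cameras put it within about 1.5 mm of the axis. The arm is well clear, so I'm handing in.

```bash
python3 - <<'E'
from h import *
print(env.job_done(), env.state()["t"])
E
```

```text
the job is handed in; nothing more can be done
the job is handed in; nothing more can be done
```

The vase now stands upright in the middle of the larger turntable, with its belly inside the small dark ring all the way round. I handed the job in at about 14 s of the 51 s allowed. `env.job_done()` gives no verdict, so this rests on my own last checks.

**What I did:** With the gripper shut, I pushed the belly slowly with the outside of the fingers in three strokes, about 33 mm in total. I backed off to measure after each stroke, then raised the arm well clear before handing in.

**Last checks:**
- **Position:** The vase's offset from the turntable axis is (1.3, 0.6) mm by the top camera and (-0.1, 0.4) mm by the scene camera. Both are well inside the 6 mm limit.
- **Contact:** The wrist force readings showed nothing above noise, about 1 N, at the end of each move. I saw no sign of a bystander being touched, but I did not measure their positions again at the end.

**What failed or disagreed:**
- **Ring fit:** In the last look the ring fit failed, because the vase and shadows hid the ring. The final offsets therefore use the ring centres measured earlier, and I confirmed the result by eye in both pictures.
- **Camera agreement:** The two cameras differ by 2 to 3 mm in absolute position, so I relied on each camera's own vase-to-ring offset.
- **Fit during a push:** One reading taken mid-push was biased because the gripper hid the neck. I discarded it.

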